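Nest the empty parts cups

ROBOT

A 7-joint arm with a two-finger parallel gripper is mounted at the origin on a cart in front of the work surface, level with it; the furniture and walls round the work are solid. World frame = base frame: x ahead of the robot, y to its left, z up, the work surface at z = 0. Lengths are in m, angles in rad, forces in N, time in s.
With the tool pointing down it reaches from about 0.4 to 0.875 m from the base axis. Payload 19.3 kg.
Tool frame: the origin (TCP) lies on the mounting face of the last link; the fingertips stand 173 mm ahead of it and the grasp point (between the pads) lies 155 mm ahead of it (bot.grip_point_offset is the distance from the TCP to the grasp point, in m); z points along the fingers, y is the line along which they close (so a half turn about z gives the same grasp; the last joint's range is limited). The gripper opens to 85 mm and grips with 20 to 120 N. Pads are 22 mm wide; open, the fingers measure 114 mm over their backs; the gripper's body (76 mm by 85 mm) begins 54 mm behind the grasp point. The pads swing forward as they close: fully open they stand 13 mm farther back than shut.
Start: joints at [-1.32, 0.521, -0.036, 1.599, 0.021, 1.021, -0.113], TCP at [0.197, 0.593, 0.405] pointing down, gripper open.
Joint ranges: [-2.91, 2.91], [-0.3, 2.13], [-1.5, 1.42], [0.17, 2.43], [-1.26, 4.41], [0.16, 1.93], [-2.52, 2.52]. Speed limits (rad/s): [1.89, 1.89, 2.39, 2.39, 3.01, 3.01, 3.01].

INTERFACE

Orientations are given as [roll, pitch, yaw] about the fixed x, y, z axes, in that order (R = Rz(yaw) Ry(pitch) Rx(roll)).
In Python, from workcell import bot gives the robot as it stands.
- The arm moves only by the tool arm_command, never from a script. Its argument "deltas" is a list of rows, each a list of 3 entries, a list of its own where there are three numbers: the shift along the tool's x, y, z in cm, then the turn, a rotation vector about the tool's x, y, z in rad, then the finger opening in cm, from 0 to 8.54. In form: [[[tx, ty, tz], [rx, ry, rz], claw], ...]. A call has 1 to 20 rows; each row shifts and turns the commanded pose from where the row before left it, along the tool's axes as they then stand; what a row does not reach is not made up. A row lasts 1/10 s, in which the tool goes at most 50 mm and 8.59 degrees, less where a joint would pass 70% of its speed; a pose out of reach is approached as far as the arm can. A call with a gripper value outside its range is refused whole. The fingers move at their own pace and stop on an object; "newtons" is the grip in N (left out, the last holds). Time passes only in rows, so rows that do not move let the fingers close. It gives the time, the measured TCP pose, the force, the opening and the grip force at its end, in the units of the state.
- bot.observe(): the state, without advancing time (a new reading comes with each control period).
- bot.grab_frame(name): name is "scene" or "top" or "wrist"; returns a dict with "frame" (420x560x3 uint8, red, green, blue), "K" (3x3 intrinsics, pixels), "rvec" (rotation vector, rad) and "tvec" (3), from world to camera coordinates, as OpenCV has them; the wrist camera has in their place "T_tool_cam" (4x4, takes a point from camera to tool coordinates, whose origin is the TCP and whose axes are the flange's). Camera axes: x right, y down, z forward; pixel columns grow to the right and rows downward; lengths in m; the calibration is good to about 2 mm. The wrist camera is an equidistant fisheye: a pixel r from the principal point sees the ray r / f radians off the axis. A picture is of the moment at which its call begins: read the wrist's pose just before it. There is no depth.
- bot.job_done(): hands the job in; it is judged then, once.
Trained networks look in a picture, given as the dict that the camera call returned (one of the last four; its "shot" number tells which), for a name from the list of things; names that differ only in an ending like _2 or _b are one class to them, and where a whole thing is asked for, a point or a joint stands for the part that bears it (a point fixed in the world has none). Each returns a list of dicts, best first, with "p" (0 to 1); they miss things now and then, are a little off and sometimes report something else, mostly with a low value. They report only what shows in the picture. A call takes as long as a camera call.
- bot.find_in(name, picture): "rect" ([left, top, width, height] in pixels, round what is visible of it).
- bot.mark_of(name, picture): "at" ([column, row] in pixels: a listed point, or the origin of a listed thing).
The state is a dict: "clock": time; "qpos": joint angles; "qd": joint speeds; "joint_efforts": joint torques, N m; "position": TCP position; "tool_rot": TCP orientation; "force": force on the tool from outside, world axes, zero at the start; "moment": the same for the moment, N m; "grip_width": finger opening in m; "finger_force": force on a finger pad.
Only numpy, scipy, OpenCV 4.12 (cv2) and the standard library are available. Lean on these libraries where they do the work, as an engineer would, in place of code of your own. Each camera call takes 0.05 s, during which the arm holds its last target. There are 200 camera calls.

TASK

Put away the two empty yellow parts cups that stand loose on the bench: nest them one after the other, upright and fully home, into the yellow cup in the black holder, so that all three make one straight stack standing in the holder. Leave the green cup with the screws where it stands.

Things in the scene. Friction and masses are not known exactly. Their poses are not given: they have to be found in the camera images.
- cup_base: Yellow parts cup (shape: see cup_a), about 60 g, bottom of the stack: stands loose and upright in a black ring (outside 52 mm, inside 41 mm across, 8 mm high) on a fixed round black plate, 74 mm across, on the blue mat. Origin: centre of its underside, 10 mm over the bench; z up its axis. A cup set into it comes home with its shoulder on this rim, its origin 36 mm above this one.
- cup_a: Loose empty yellow parts cup, upright on the bench, about 50 g, open on top, round, 70 mm high. Its body tapers from 32 mm diameter at the foot to 46 mm at height 34 mm; there an outward shoulder leads to a straight collar, 56 mm outside and 51 mm inside diameter, up to the rim. Wall 2.5 mm. Grip it across the outside of the collar. Origin: centre of the underside; z up its axis.
- cup_b: The other loose empty yellow parts cup, identical to cup_a, upright on the bench. Nests into cup_base or cup_a just as cup_a does (36 mm higher than the cup below); either may go first. Origin: centre of the underside; z up its axis.
- cup_green: Green parts cup in use, same shape and size, about 120 g, with small steel screws in it (they do not come out), loose, upright on the bench among the others. Leave it where it stands. Origin: centre of the underside; z up its axis.

How it is judged:
At the end, for the whole second after the job is handed in: Both loose yellow cups are nested on the holder cup, in either order: each 26 to 46 mm above the cup below (36 when home) and within 10 mm of its axis, all three within 10 degrees of upright and at rest; the holder cup within 15 mm and the green cup within 20 mm of where they stood (((z of cup_a in the frame of cup_base between 0.026 and 0.046 m and horizontal distance between cup_a and cup_base below 0.01 m and z of cup_b in the frame of cup_a between 0.026 and 0.046 m and horizontal distance between cup_b and cup_a below 0.01 m) or (z of cup_b in the frame of cup_base between 0.026 and 0.046 m and horizontal distance between cup_b and cup_base below 0.01 m and z of cup_a in the frame of cup_b between 0.026 and 0.046 m and horizontal distance between cup_a and cup_b below 0.01 m)) and angle between each of cup_base, cup_a, cup_b's own z axis and vertical below 0.175 rad and linear speed of each of cup_base, cup_a, cup_b below 0.02 m/s and distance of cup_base from where it was at the start of the episode below 0.015 m and distance of cup_green from where it was at the start of the episode below 0.02 m); the robot touches nothing.
It fails at once if the green cup was pushed more than 20 mm or tipped over (distance of cup_green from where it was at the start of the episode above 0.02 m or angle between cup_green's own z axis and vertical above 0.5 rad).
It fails at once if the bottom cup was taken out of its holder or knocked over (distance of cup_base from where it was at the start of the episode above 0.03 m or angle between cup_base's own z axis and vertical above 0.5 rad).
It also fails if it takes over 50 s, if anything falls off the work surface, if the arm or the gripper's body presses on something with over 40 N, if the wrist force passes 120 N, or if a joint passes its speed limit or range.

## Working session

There is one attempt and no reset: what is moved stays moved. The work goes in short steps, Python scripts to look and compute and a tool call to move; the robot and the scene stay as the last step left them, time stands still between calls to the robot, and variables do not carry over. Pictures are saved under pics/ and viewed, at most 10 in all, crops included, and the job is handed in when it is done.

Besides the shell and the picture viewer there is one more tool, called after ">>>" as a command line: name --argument value ..., lists and objects as JSON in quotes. arm_command: Moves the arm, as the interface text tells. Its arguments: {"type":"object","properties":{"deltas":{"type":"array","items":{"type":"array"}},"newtons":{"type":"number"}},"required":["deltas"]}

```bash
mkdir -p pics; ls
cat > h.py <<'E'
import numpy as np, cv2
from workcell import bot
def save(p,n): cv2.imwrite('pics/'+n,cv2.cvtColor(p['frame'],cv2.COLOR_RGB2BGR))
def ray(p,uv):
    R=cv2.Rodrigues(np.array(p['rvec'],float))[0]; t=np.array(p['tvec'],float).ravel()
    d=R.T@np.linalg.inv(p['K'])@np.array([uv[0],uv[1],1.]); return -R.T@t,d/np.linalg.norm(d)
def atz(p,uv,z):
    c,d=ray(p,uv); return c+d*(z-c[2])/d[2]
def proj(p,X): return cv2.projectPoints(np.array(X,float).reshape(-1,3),np.array(p['rvec'],float),np.array(p['tvec'],float),np.array(p['K'],float),None)[0].reshape(-1,2)
def meet(a,b):
    (c1,d1),(c2,d2)=a,b
    s=np.linalg.lstsq(np.c_[d1,-d2],c2-c1,rcond=None)[0]; P,Q=c1+s[0]*d1,c2+s[1]*d2
    return (P+Q)/2,np.linalg.norm(P-Q)
E
python3 - <<'E'
from h import *
o=bot.observe(); print(o)
for c in('scene','top'):
    p=bot.grab_frame(c); save(p,c+'1.png')
    print(c,np.round(ray(p,(280,210)),3).tolist())
    for n in('cup_base','cup_a','cup_green'):
        print(n,[(np.round(d['rect']).tolist(),round(d['p'],2)) for d in bot.find_in(n,p)],[(np.round(d['at'],1).tolist(),round(d['p'],2),np.round(atz(p,d['at'],0),3).tolist()) for d in bot.mark_of(n,p)])
E
```

```text
pics
{'clock': 0.0, 'qpos': array([-1.32021144,  0.52201963, -0.03631973,  1.59998398,  0.02120519,
        1.02108357, -0.11279951]), 'qd': array([ 0.00075549, -0.00041512,  0.00028296, -0.00026525, -0.0008047 ,
        0.00099152,  0.00065852]), 'joint_efforts': array([-9.06697151e-04, -9.27072644e+01,  1.97921567e+00, -3.69950008e+01,
        1.76903279e-02,  8.02005030e-03,  5.95435449e-05]), 'position': array([0.1970537 , 0.59298523, 0.40413081]), 'tool_rot': array([-3.14048662e+00,  8.63208236e-05,  2.82079397e+00]), 'force': array([-0.18362709, -0.25520968, -0.15369422]), 'moment': array([ 0.01324614, -0.03731894, -0.01027176]), 'finger_force': 0.0, 'grip_width': 0.08525859969914534}
scene [[0.296, -0.235, 0.638], [0.278, 0.659, -0.698]]
cup_base [([240.0, 160.0, 27.0, 36.0], 0.98), ([263.0, 269.0, 34.0, 41.0], 0.17)] [([253.6, 191.6], 0.65, [0.521, 0.445, 0.0])]
cup_a [([262.0, 265.0, 33.0, 50.0], 0.67)] [([281.1, 303.8], 0.63, [0.459, 0.156, 0.0]), ([356.7, 287.9], 0.56, [0.594, 0.13, 0.0])]
cup_green [([274.0, 206.0, 37.0, 39.0], 0.96)] [([288.9, 243.6], 0.77, [0.528, 0.275, 0.0])]
top [[0.327, 0.309, 1.017], [0.2, -0.022, -0.98]]
cup_base [([187.0, 208.0, 33.0, 31.0], 0.73)] [([208.9, 228.6], 0.59, [0.517, 0.428, 0.0])]
cup_a [([340.0, 218.0, 33.0, 34.0], 0.73), ([342.0, 148.0, 36.0, 34.0], 0.65)] [([352.8, 239.7], 0.74, [0.458, 0.153, 0.0]), ([353.5, 171.5], 0.7, [0.593, 0.13, 0.0])]
cup_green [([265.0, 191.0, 30.0, 31.0], 0.86)] [([282.1, 211.3], 0.88, [0.532, 0.282, 0.0])]
```

View pics/scene1.png

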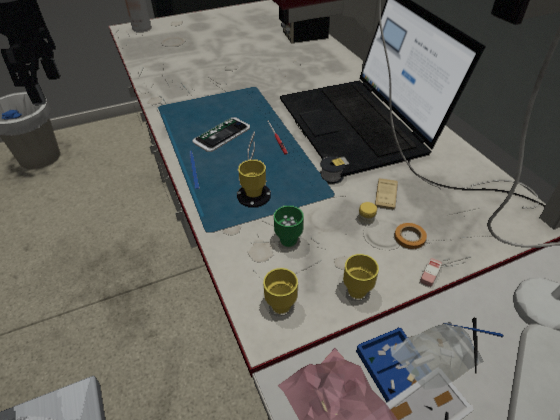

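View pics/top1.png

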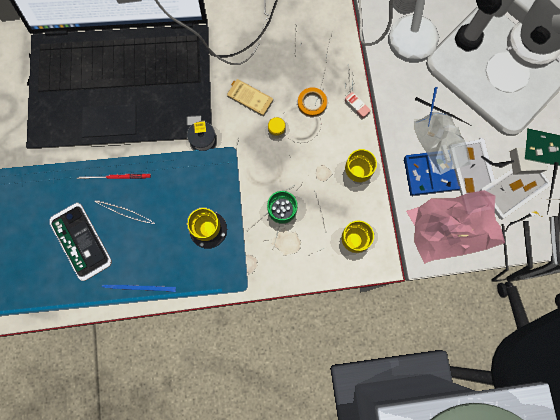

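The scene and top pictures agree. In top, the base cup is at about (205,225) on the mat, green at (282,207), and the loose yellow cups at (360,165) and (357,237). I'll fit the cup outline to the colour masks in both views.

```bash
cat >> h.py <<'E'
from scipy.optimize import least_squares
PR=[(.016,0),(.023,.034),(.028,.036),(.028,.07)]
A=np.linspace(0,2*np.pi,72,endpoint=False)
MOD=np.array([(r*np.cos(a),r*np.sin(a),z) for r,z in PR for a in A])
def mask(p,green=False):
    h=cv2.cvtColor(p['frame'],cv2.COLOR_RGB2HSV)
    return cv2.inRange(h,(50,110,30),(85,255,255)) if green else cv2.inRange(h,(22,130,40),(36,255,255))
def blob(m,uv):
    n,l,s,c=cv2.connectedComponentsWithStats(m); ok=[i for i in range(1,n) if s[i,4]>150]
    i=min(ok,key=lambda i:np.hypot(*(c[i]-uv))); return s[i],c[i]
def box(q): return np.r_[q.min(0),q.max(0)]
def fitcup(ps,g,green=False,usebot=True):
    B=[]
    for p in ps:
        s,c=blob(mask(p,green),proj(p,[g[0],g[1],.04])[0]); B.append(np.r_[s[0]-.5,s[1]-.5,s[0]+s[2]-.5,s[1]+s[3]-.5])
    w=np.array([1,1,1,1. if usebot else 0])
    w2=[w if i==0 else np.ones(4) for i in range(len(ps))]
    f=lambda x:np.concatenate([(box(proj(p,MOD+x))-b)*k for p,b,k in zip(ps,B,w2)])
    r=least_squares(f,[g[0],g[1],0]); return r.x,np.round(r.fun,1)
E
python3 - <<'E'
from h import *
ps=[bot.grab_frame(c) for c in('scene','top')]
for n,g,gr,ub in(('base',(.52,.43),0,0),('near',(.458,.155),0,1),('far',(.593,.13),0,1),('green',(.53,.28),1,1)):
    x,r=fitcup(ps,g,gr,ub); print(n,np.round(x,4),r.tolist())
E
```

```text
base [0.5146 0.4293 0.0095] [-1.1, 0.0, 1.1, 0.0, 0.3, -0.1, -0.4, 0.2]
near [ 4.565e-01  1.526e-01 -3.000e-04] [-0.9, -0.1, 1.0, 0.3, -0.6, 0.1, 0.4, -0.0]
far [ 0.5907  0.1244 -0.0012] [-1.0, -1.1, 0.8, 1.4, -0.2, -0.3, -0.1, 0.0]
green [0.5301 0.2835 0.0012] [-0.8, -0.4, 0.6, 0.6, -0.4, -0.7, 0.2, 0.5]
```

>>> arm_command --deltas '[[[-1.6,-1.4,0],[0,0,0],8.5],[[-3.2,-2.8,0.9],[0,0,0],8.5],[[-3.2,-2.8,0.9],[0,0,0],8.5],[[-3.2,-2.8,0.9],[0,0,0],8.5],[[-3.2,-2.8,0.9],[0,0,0],8.5],[[-3.2,-2.8,0.9],[0,0,0],8.5],[[-3.2,-2.8,0.9],[0,0,0],8.5],[[-3.2,-2.8,0.9],[0,0,0],8.5],[[-3.2,-2.8,0.9],[0,0,0],8.5],[[-3.2,-2.8,0.9],[0,0,0],8.5],[[-3.2,-2.8,0.9],[0,0,0],8.5],[[-3.2,-2.8,0.9],[0,0,0],8.5],[[-1.6,-1.4,0.3],[0,0,0],8.5],[[0,0,0],[0,0,0],8.5],[[0,0,0],[0,0,0],8.5]]' --newtons 30

```text
clock: 2.3
position: [0.4556, 0.1531, 0.3027]
tool_rot: [3.141, -0.0, 2.82]
force: [0.8, -0.1, -0.1]
grip_width: 0.0848
finger_force: 0.0
```

```bash
cat >> h.py <<'E'
from scipy.spatial.transform import Rotation as Ro
def todo(T):
    o=bot.observe(); R=Ro.from_euler('xyz',o['tool_rot'])
    d=R.inv().apply(np.array(T)-o['position'])*100
    dr=(R.inv()*Ro.from_euler('xyz',[np.pi,0,o['tool_rot'][2]])).as_rotvec()
    print('t',round(o['clock'],2),'pos',np.round(o['position'],4),'rot',np.round(o['tool_rot'],3),'delta cm',np.round(d,2),'dr',np.round(dr,4),'w',round(o['grip_width'],4),'F',np.round(o['force'],1)); return o
def wpt(p,o,uv,z):
    K=p['K']; v=np.array([(uv[0]-K[0][2])/K[0][0],(uv[1]-K[1][2])/K[1][1]]); th=np.hypot(*v)
    d=np.r_[v/th*np.sin(th),np.cos(th)]; T=np.array(p['T_tool_cam']); R=Ro.from_euler('xyz',o['tool_rot'])
    c=o['position']+R.apply(T[:3,3]); d=R.apply(T[:3,:3]@d); return c+d*(z-c[2])/d[2]
E
python3 - <<'E'
from h import *
o=todo([.4565,.1526,.208])
p=bot.grab_frame('wrist'); save(p,'w1.png'); 
print([(np.round(d['at'],1).tolist(),round(d['p'],2),np.round(wpt(p,o,d['at'],0),4).tolist()) for d in bot.mark_of('cup_a',p)])
m=mask(p); n,l,s,c=cv2.connectedComponentsWithStats(m)
for i in range(1,n):
    if s[i,4]>150: print(s[i],c[i])
E
```

```text
t 2.3 pos [0.4556 0.1531 0.3027] rot [ 3.141 -0.     2.82 ] delta cm [-0.1  -0.02  9.47] dr [ 0.0002 -0.0001 -0.    ] w 0.0848 F [ 0.8 -0.1 -0.1]
[([291.6, 327.7], 0.97, [0.5916, 0.1228, 0.0]), ([272.8, 202.2], 0.82, [0.4572, 0.1477, 0.0])]
[ 533  159   27   53 1024] [548.20117188 181.80273438]
[ 235  179   81   87 5559] [274.79654614 222.96438208]
[ 271  316   50   45 1495] [294.4        339.86153846]
[534 323  15  20 185] [540.86486486 332.31891892]
[424 365  23  19 332] [435.01506024 373.13554217]
```

View pics/w1.png

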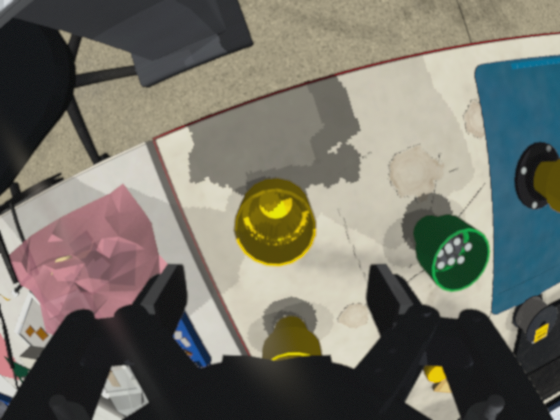

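The wrist view puts the near cup at about (275,222), centred between the fingers. That matches the fit, so I'll descend and grip.

>>> arm_command --deltas '[[[-0.1,0,1],[0,0,0],8.5],[[0,0,2],[0,0,0],8.5],[[0,0,2],[0,0,0],8.5],[[0,0,2],[0,0,0],8.5],[[0,0,1.5],[0,0,0],8.5],[[0,0,1],[0,0,0],8.5],[[0,0,0],[0,0,0],8.5],[[0,0,0],[0,0,0],5],[[0,0,0],[0,0,0],5],[[0,0,0],[0,0,0],5],[[0,0,0],[0,0,0],5],[[0,0,0],[0,0,0],5],[[0,0,0],[0,0,0],5],[[0,0,-1],[0,0,0],5],[[0,0,-2],[0,0,0],5],[[0,0,-3],[0,0,0],5],[[0,0,-3],[0,0,0],5],[[0,0,-3],[0,0,0],5],[[0,0,-1],[0,0,0],5],[[0,0,0],[0,0,0],5]]' --newtons 30

```text
clock: 4.4
position: [0.4567, 0.1529, 0.3396]
tool_rot: [3.139, 0.002, 2.821]
force: [-0.8, 0.0, -1.2]
grip_width: 0.0557
finger_force: 32.0
```

Run:
```python
from h import *
o=todo([.5146,.4293,.34])
```

```text
t 4.4 pos [0.4567 0.1529 0.3396] rot [3.139e+00 2.000e-03 2.821e+00] delta cm [3.220e+00 2.806e+01 1.000e-02] dr [0.0024 0.0024 0.    ] w 0.0557 F [-0.8  0.  -1.2]
```

>>> arm_command --deltas '[[[0.2,1.5,0],[0,0,0],5],[[0.4,3.5,0],[0,0,0],5],[[0.4,3.5,0],[0,0,0],5],[[0.4,3.5,0],[0,0,0],5],[[0.4,3.5,0],[0,0,0],5],[[0.4,3.5,0],[0,0,0],5],[[0.4,3.5,0],[0,0,0],5],[[0.4,3.5,0],[0,0,0],5],[[0.2,2.0,0],[0,0,0],5],[[0,0,0],[0,0,0],5],[[0,0,0],[0,0,0],5],[[0,0,0],[0,0,0],5]]'

```text
clock: 5.6
position: [0.5143, 0.4281, 0.3368]
tool_rot: [-3.14, -0.0, 2.82]
force: [-0.3, 0.7, -0.3]
grip_width: 0.0556
finger_force: 32.0
```

Run:
```python
from h import *
o=todo([.5146,.4293,.34])
for c in('scene','top'):
    p=bot.grab_frame(c); save(p,c+'2.png'); m=mask(p); n,l,s,k=cv2.connectedComponentsWithStats(m)
    print(c,[(s[i].tolist(),np.round(k[i]).tolist()) for i in range(1,n) if s[i,4]>100], np.round(box(proj(p,MOD+[o['position'][0],o['position'][1],.131]))))
```

```text
t 5.6 pos [0.5143 0.4281 0.3368] rot [-3.14 -0.    2.82] delta cm [ 0.01  0.12 -0.32] dr [-0.0015 -0.0004  0.    ] w 0.0556 F [-0.3  0.7 -0.3]
scene [([233, 112, 30, 41, 537], [248.0, 132.0]), ([239, 160, 26, 37, 798], [252.0, 177.0]), ([359, 203, 18, 15, 211], [368.0, 210.0]), ([344, 255, 34, 43, 1139], [360.0, 275.0])] [232. 109. 263. 153.]
top [([268, 117, 17, 19, 260], [276.0, 126.0]), ([345, 149, 32, 33, 806], [360.0, 165.0])] [174. 192. 212. 230.]
```

View pics/scene2.png

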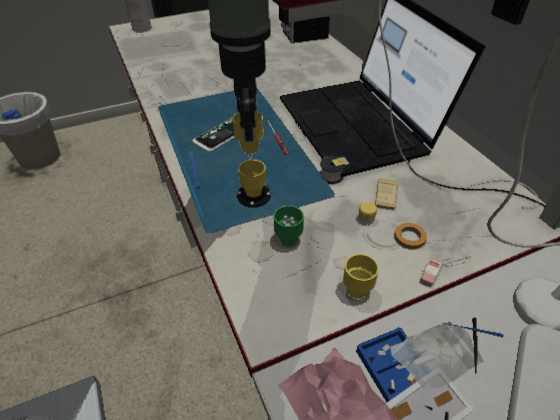

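The held cup at (248,132) matches the predicted outline and sits above the base cup at (252,177). I'll lower it.

>>> arm_command --deltas '[[[0,0.1,1],[0,0,0],5],[[0,0,1.5],[0,0,0],5],[[0,0,1.5],[0,0,0],5],[[0,0,1],[0,0,0],5],[[0,0,0.8],[0,0,0],5],[[0,0,0.6],[0,0,0],5],[[0,0,0.5],[0,0,0],5],[[0,0,0.4],[0,0,0],5],[[0,0,0.3],[0,0,0],5],[[0,0,0.3],[0,0,0],5],[[0,0,0.1],[0,0,0],5],[[0,0,0],[0,0,0],5],[[0,0,0],[0,0,0],5]]'

```text
clock: 7.0
position: [0.5148, 0.4296, 0.2579]
tool_rot: [3.141, 0.0, 2.821]
force: [-0.1, -1.0, -1.0]
grip_width: 0.0556
finger_force: 32.0
```

Run:
```python
from h import *
o=todo([.5146,.4293,.254])
```

```text
t 7.0 pos [0.5148 0.4296 0.2579] rot [3.141 0.    2.821] delta cm [ 0.01 -0.04  0.39] dr [0.0002 0.0001 0.    ] w 0.0556 F [-0.1 -1.  -1. ]
```

>>> arm_command --deltas '[[[0,0,0.1],[0,0,0],5],[[0,0,0.1],[0,0,0],5],[[0,0,0.1],[0,0,0],5],[[0,0,0],[0,0,0],5],[[0,0,0],[0,0,0],5]]'

```text
clock: 7.5
position: [0.5149, 0.4298, 0.2551]
tool_rot: [3.141, 0.0, 2.821]
force: [0.8, 1.0, 5.6]
grip_width: 0.0554
finger_force: 32.3
```

About 5.6 N of contact at the expected height, so it's home. I'll release and retreat.

>>> arm_command --deltas '[[[0,0,0],[0,0,0],6.5],[[0,0,0],[0,0,0],7.5],[[0,0,0],[0,0,0],8.5],[[0,0,0],[0,0,0],8.5],[[0,0,0],[0,0,0],8.5],[[0,0,-1],[0,0,0],8.5],[[0,0,-2.5],[0,0,0],8.5],[[0,0,-3],[0,0,0],8.5],[[0,0,-2.5],[0,0,0],8.5],[[0,0,-1],[0,0,0],8.5],[[0,0,0],[0,0,0],8.5],[[0,0,0],[0,0,0],8.5]]'

```text
clock: 8.7
position: [0.5145, 0.4295, 0.3539]
tool_rot: [-3.141, -0.0, 2.821]
force: [-0.1, -0.8, -0.3]
grip_width: 0.0851
finger_force: 0.0
```

Run:
```python
from h import *
o=todo([.5907,.1244,.303])
```

```text
t 8.7 pos [0.5145 0.4295 0.3539] rot [-3.141 -0.     2.821] delta cm [-16.85 -26.54   5.11] dr [-0.0008 -0.0005  0.    ] w 0.0851 F [-0.1 -0.8 -0.3]
```

>>> arm_command --deltas '[[[-1,-1.6,0],[0,0,0],8.5],[[-2.1,-3.3,0],[0,0,0],8.5],[[-2.1,-3.3,0],[0,0,0],8.5],[[-2.1,-3.3,0],[0,0,0],8.5],[[-2.1,-3.3,0],[0,0,0],8.5],[[-2.1,-3.3,1],[0,0,0],8.5],[[-2.1,-3.3,1],[0,0,0],8.5],[[-2.1,-3.3,2],[0,0,0],8.5],[[-1.1,-1.8,1],[0,0,0],8.5],[[0,0,0],[0,0,0],8.5],[[0,0,0],[0,0,0],8.5]]'

```text
clock: 9.8
position: [0.5903, 0.1244, 0.3038]
tool_rot: [-3.141, -0.001, 2.82]
force: [-0.6, 0.5, 0.4]
grip_width: 0.0848
finger_force: 0.0
```

Run:
```python
from h import *
o=todo([.5907,.1244,.208])
p=bot.grab_frame('wrist'); print([(np.round(d['at'],1).tolist(),round(d['p'],2),np.round(wpt(p,o,d['at'],0),4).tolist()) for d in bot.mark_of('cup_a',p)])
m=mask(p); n,l,s,c=cv2.connectedComponentsWithStats(m)
for i in range(1,n):
    if s[i,4]>1500: print(s[i],c[i])
p=bot.grab_frame('scene'); save(p,'scene3.png')
```

```text
t 9.8 pos [0.5903 0.1244 0.3038] rot [-3.141e+00 -1.000e-03  2.820e+00] delta cm [-0.05  0.02  9.58] dr [-0.0009 -0.0014  0.    ] w 0.0848 F [-0.6  0.5  0.4]
[([276.4, 200.4], 0.76, [0.5911, 0.1223, 0.0])]
[ 235  177   81   88 5522] [275.02571532 221.24936617]
```

View pics/scene3.png

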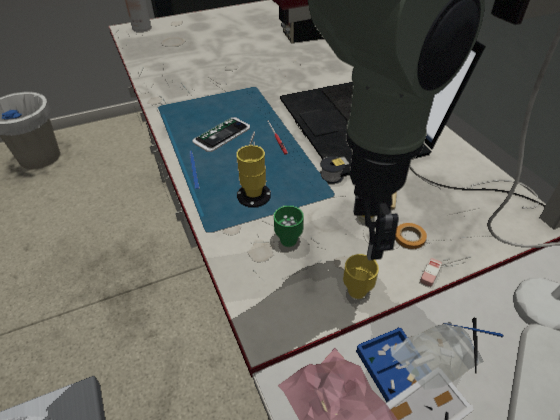

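The first cup is nested upright at (251,170). The wrist view of the second cup matches the earlier one, so I'll grip it and lift higher this time.

>>> arm_command --deltas '[[[0,0,1],[0,0,0],8.5],[[0,0,2],[0,0,0],8.5],[[0,0,2],[0,0,0],8.5],[[0,0,2],[0,0,0],8.5],[[0,0,1.6],[0,0,0],8.5],[[0,0,1],[0,0,0],8.5],[[0,0,0],[0,0,0],8.5],[[0,0,0],[0,0,0],5],[[0,0,0],[0,0,0],5],[[0,0,0],[0,0,0],5],[[0,0,0],[0,0,0],5],[[0,0,0],[0,0,0],5],[[0,0,0],[0,0,0],5],[[0,0,-1],[0,0,0],5],[[0,0,-3],[0,0,0],5],[[0,0,-4],[0,0,0],5],[[0,0,-4],[0,0,0],5],[[0,0,-4],[0,0,0],5],[[0,0,-1],[0,0,0],5],[[0,0,0],[0,0,0],5]]' --newtons 30

```text
clock: 11.95
position: [0.5907, 0.1251, 0.381]
tool_rot: [3.139, 0.003, 2.821]
force: [0.9, -0.3, -1.7]
grip_width: 0.0562
finger_force: 32.2
```

Run:
```python
from h import *
o=todo([.5148,.4296,.378])
ps=[bot.grab_frame(c) for c in('scene','top')]
B=[]
for p in ps:
    for a in mask(p),: pass
    n,l,s,k=cv2.connectedComponentsWithStats(mask(p)); print([(s[i].tolist()) for i in range(1,n) if s[i,4]>100])
    for x in([.5148,.4296,.0095],[.5148,.4296,.0455]): print(np.round(box(proj(p,MOD+x)),1))
```

```text
t 11.95 pos [0.5907 0.1251 0.381 ] rot [3.139e+00 3.000e-03 2.821e+00] delta cm [16.81 26.5   0.31] dr [0.0021 0.003  0.    ] w 0.0562 F [ 0.9 -0.3 -1.7]
[[237, 145, 28, 52, 1177], [354, 175, 28, 55, 897]]
[237.5 159.5 265.7 198.5]
[235.9 145.3 265.  185.7]
[[268, 117, 17, 19, 258], [194, 121, 12, 12, 122], [357, 128, 37, 27, 739], [183, 204, 38, 37, 1036]]
[186.7 207.3 219.9 240.6]
[183.  203.  217.6 237.7]
```

>>> arm_command --deltas '[[[1,1.6,0],[0,0,0],5],[[2.1,3.3,0],[0,0,0],5],[[2.1,3.3,0],[0,0,0],5],[[2.1,3.3,0],[0,0,0],5],[[2.1,3.3,0],[0,0,0],5],[[2.1,3.3,0],[0,0,0],5],[[2.1,3.3,0],[0,0,0],5],[[2.1,3.3,0],[0,0,0],5],[[1.1,1.8,0],[0,0,0],5],[[0,0,0],[0,0,0],5],[[0,0,0],[0,0,0],5],[[0,0,0],[0,0,0],5]]'

```text
clock: 13.25
position: [0.5154, 0.4282, 0.3781]
tool_rot: [-3.14, 0.0, 2.819]
force: [-0.7, 0.1, -0.5]
grip_width: 0.0557
finger_force: 32.2
```

Run:
```python
from h import *
o=todo([.5148,.4296,.296])
p=bot.grab_frame('scene'); n,l,s,k=cv2.connectedComponentsWithStats(mask(p)); print([(s[i].tolist()) for i in range(1,n) if s[i,4]>100])
print(np.round(box(proj(p,MOD+o['position']-[0,0,.208])),1))
```

```text
t 13.25 pos [0.5154 0.4282 0.3781] rot [-3.14   0.     2.819] delta cm [0.1  0.12 8.21] dr [-0.0014  0.0001 -0.    ] w 0.0557 F [-0.7  0.1 -0.5]
[[231, 92, 31, 44, 624], [237, 145, 28, 52, 1179], [359, 203, 18, 15, 212]]
[230.3  89.5 262.8 135.6]
```

>>> arm_command --deltas '[[[0.1,0.1,1],[0,0,0],5],[[0,0,1.5],[0,0,0],5],[[0,0,1.5],[0,0,0],5],[[0,0,1],[0,0,0],5],[[0,0,0.8],[0,0,0],5],[[0,0,0.6],[0,0,0],5],[[0,0,0.5],[0,0,0],5],[[0,0,0.4],[0,0,0],5],[[0,0,0.4],[0,0,0],5],[[0,0,0.3],[0,0,0],5],[[0,0,0.2],[0,0,0],5],[[0,0,0.1],[0,0,0],5],[[0,0,0],[0,0,0],5],[[0,0,0],[0,0,0],5]]'

```text
clock: 14.7
position: [0.5141, 0.4309, 0.2958]
tool_rot: [3.141, 0.0, 2.821]
force: [-0.3, 0.6, -1.8]
grip_width: 0.056
finger_force: 32.2
```

>>> arm_command --deltas '[[[0,-0.1,0.1],[0,0,0],5],[[0,0,0.1],[0,0,0],5],[[0,0,0.1],[0,0,0],5],[[0,0,0.1],[0,0,0],5],[[0,0,0],[0,0,0],5],[[0,0,0],[0,0,0],5]]'

```text
clock: 15.3
position: [0.514, 0.4302, 0.2923]
tool_rot: [3.14, 0.001, 2.821]
force: [-0.4, 0.5, 5.3]
grip_width: 0.0561
finger_force: 32.4
```

Contact again at the expected height. Releasing and retreating.

>>> arm_command --deltas '[[[0,0,0],[0,0,0],6.5],[[0,0,0],[0,0,0],7.5],[[0,0,0],[0,0,0],8.5],[[0,0,0],[0,0,0],8.5],[[0,0,0],[0,0,0],8.5],[[0,0,-1],[0,0,0],8.5],[[0,0,-2.5],[0,0,0],8.5],[[0,0,-3],[0,0,0],8.5],[[0,0,-3],[0,0,0],8.5],[[0,0,-2],[0,0,0],8.5],[[-2,-2,0],[0,0,0],8.5],[[-4,-4,0],[0,0,0],8.5],[[-4,-4,0],[0,0,0],8.5],[[-4,-3,0],[0,0,0],8.5],[[-2,-2,0],[0,0,0],8.5],[[0,0,0],[0,0,0],8.5],[[0,0,0],[0,0,0],8.5]]'

```text
clock: 17.0
position: [0.6125, 0.2485, 0.4073]
tool_rot: [3.141, 0.0, 2.82]
force: [-0.4, 1.4, -0.2]
grip_width: 0.0849
finger_force: 0.0
```

Run:
```python
from h import *
ps=[bot.grab_frame(c) for c in('scene','top')]
save(ps[0],'scene4.png')
for p in ps:
    n,l,s,k=cv2.connectedComponentsWithStats(mask(p)); print([(s[i].tolist()) for i in range(1,n) if s[i,4]>100])
    for z in(.0095,.0455,.0815): print(np.round(box(proj(p,MOD+[.5148,.4296,z])),1))
print(fitcup(ps,(.53,.283),True))
```

```text
[[234, 131, 31, 66, 1600], [359, 203, 18, 15, 212]]
[237.5 159.5 265.7 198.5]
[235.9 145.3 265.  185.7]
[234.3 130.2 264.2 172.2]
[[267, 117, 18, 19, 262], [194, 121, 12, 12, 122], [179, 200, 42, 41, 1222]]
[186.7 207.3 219.9 240.6]
[183.  203.  217.6 237.7]
[179.  198.5 215.1 234.5]
(array([ 5.30303633e-01,  2.83496003e-01, -2.96196746e-04]), array([-0.7, -0.8,  0.7,  1.1, -0.4, -0.6,  0.1,  0.5]))
```

View pics/scene4.png

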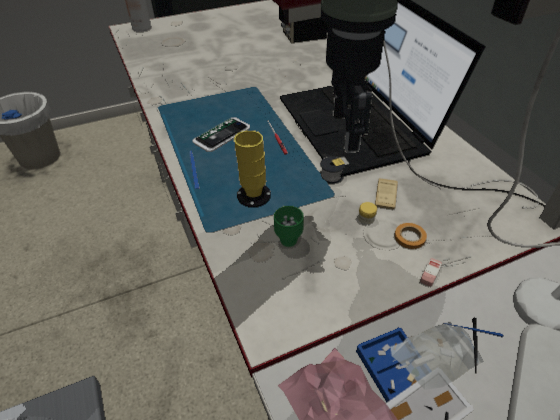

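The picture shows one straight stack of three at (251,165). Green is unmoved at (289,226), and the gripper is clear. Handing in.

```bash
python3 -c "
from workcell import bot
print(bot.job_done())"
```

```text
the job is handed in; nothing more can be done
None
```

Both loose yellow cups are nested in the holder cup as one straight stack of three, the green cup did not move, and the job was handed in at about 17 s; no verdict came back from the judge.

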